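Lay two clay roof tiles on the sample panel

TASK

Finish the sloping roof sample panel with the two loose clay tiles that are narrow, straight-sided and square-cornered, one long and one short, working up from the eaves. First lay the long one up the slope with its lower edge on the lower pencil line, overlapping the fixed eaves tiles and centred over the joint between them; then lay the short one in line above it with its lower edge on the upper pencil line, so that it overlaps the top of the long one. Set the tiles down rather than dropping them.

Things in the scene. Friction and masses are not known exactly. Their poses are not given: they have to be found in the camera images.
- deck: Sloping plywood deck, 270 x 200 mm, fixed. Origin: on its top face, on the centre line, 75 mm above the table, 150 mm up from the lower edge. x up the slope (18 deg), y across, z out of the face. Two fixed clay eaves tiles 10 mm thick cover x -150 to -70 mm, full width; their joint is y = 0. Pencil lines across: lower on the eaves tiles at x = -100 mm, upper on the bare deck at x = -10 mm.
- tile_long: Long plain clay tile, 120 x 50 x 10 mm, 0.08 to 0.16 kg, on the table beside the panel. Origin: centre of the underside; x along its length (either end may be the lower edge), y across, z up. When laid, its upper edge rests on the deck and it lies 6 deg flatter than the deck; its origin is then at x -40, y 0, z 7 mm in the deck's axes. Friction holds it.
- tile_short: Short plain clay tile, 85 x 50 x 10 mm, 0.06 to 0.11 kg, on the table beside the panel. Origin and axes as for the long tile. When laid, its lower part rests on the long tile's top edge, its upper edge on the deck, 10 deg flatter than the deck; its origin is then at x 32, y 0, z 8 mm in the deck's axes. A round-ended and a 90 mm square tile lying about are not wanted.
Things that resemble listed ones, but are neither listed nor needed, are in the scene too. What is shaped like the tile_long but pink or white is not meant.

How it is judged:
By the outcome, as a careful person would: the job done as asked, in the order asked, and still so for the second after the job is handed in, with the robot touching nothing.
It also fails if it takes over 56 s, if anything falls off the work surface, if the arm or the gripper's body presses on something with over 40 N, if the wrist force passes 120 N, or if a joint passes its speed limit or range.

ROBOT

A 7-joint arm with a two-finger parallel gripper is mounted at the origin on the work surface. World frame = base frame: x ahead of the robot, y to its left, z up, the work surface at z = 0. Lengths are in m, angles in rad, forces in N, time in s.
With the tool pointing down it reaches from about 0.35 to 0.9 m from the base axis. Payload 19.9 kg.
Tool frame: the origin (TCP) lies on the centre line of the jaws, within the pads' length; the fingertips stand r.tcp_to_tips ahead of it and the grasp point (between the pads) lies 5 mm behind it (r.tcp_to_tips is the distance from the TCP to the fingertips, in m); z points along the fingers, y is the line along which they close (so a half turn about z gives the same grasp; the last joint's range is limited). The gripper opens to 94 mm and grips with 3 to 60 N. Pads are 16 mm wide; open, the fingers measure 119 mm over their backs; the gripper's body (75 mm by 177 mm) begins 78 mm behind the grasp point.
Start: joints at [1.188, 0.417, -0.01, 1.614, 0.005, 1.111, -0.053], TCP at [0.209, -0.589, 0.219] pointing down, gripper open.
Joint ranges: [-2.81, 2.81], [-0.39, 2.02], [-1.27, 1.25], [0.06, 2.57], [-1.19, 4.33], [0.19, 2], [-2.82, 2.82]. Speed limits (rad/s): [1.89, 1.89, 2.39, 2.39, 3.01, 3.01, 3.01].

INTERFACE

Orientations are given as a unit quaternion [w, x, y, z].
In Python, from cell import r gives the robot as it stands.
- The arm moves only by the tool servo_tool, never from a script. Its argument "increments" is a list that holds one entry, the list of rows, each a list of 7 numbers: the opening, from 0 (shut) to 1 (fully open), then the shift along the tool's x, y, z in mm, then the turn, a rotation vector about the tool's x, y, z in degrees. A call has 1 to 10 rows; each row is the pose to reach, as a shift and turn from the pose commanded when the call began, along the tool's axes at that moment; what a row does not reach only later rows make up. A row lasts 1/10 s, in which the tool goes at most 50 mm and 8.59 degrees, less where a joint would pass 70% of its speed; a pose out of reach is approached as far as the arm can. A call with a gripper value outside its range is refused whole. The fingers move at their own pace and stop on an object; "grip_force" is the grip in N (left out, the last holds). Time passes only in rows, so rows that repeat a pose let the fingers close. It gives the time, the measured TCP pose, the force, the opening and the grip force at its end, in the units of the state.
- r.sense(): the state, without advancing time (a new reading comes with each control period).
- r.capture(name): name is "side" or "top" or "wrist"; returns a dict with "img" (400x640x3 uint8, blue, green, red), "depth" (400x640 float32, m along the optical axis (not along the pixel's ray), 0 where there is no reading), "vertical_fov" (degrees; the focal length in pixels is half the picture's height over the tangent of half this angle, whatever the lens; pixels are square), "cx", "cy" (the principal point, pixels), "rvec" (rotation vector, rad) and "tvec" (3), from world to camera coordinates, as OpenCV has them; the wrist camera has in their place "hand_eye" (4x4, takes a point from camera to tool coordinates, whose origin is the TCP and whose axes are the flange's). Camera axes: x right, y down, z forward; pixel columns grow to the right and rows downward; lengths in m; the calibration is good to about 2 mm. A picture is of the moment at which its call begins: read the wrist's pose just before it.
- r.job_done(): hands the job in; it is judged then, once.
The state is a dict: "clock": time; "joints": joint angles; "dq": joint speeds; "joint_torque": joint torques, N m; "position": TCP position; "orientation": TCP orientation; "force": force on the tool from outside, world axes, zero at the start; "torque": the same for the moment, N m; "width": finger opening in m; "gripper_force": force on a finger pad.
Only numpy, scipy, OpenCV 4.12 (cv2) and the standard library are available. Lean on these libraries where they do the work, as an engineer would, in place of code of your own. Each camera call takes 0.05 s, during which the arm holds its last target. There are 200 camera calls.

## Working session

There is one attempt and no reset: what is moved stays moved. The work goes in short steps, Python scripts to look and compute and a tool call to move; the robot and the scene stay as the last step left them, time stands still between calls to the robot, and variables do not carry over. Pictures are saved under pics/ and viewed, at most 10 in all, crops included, and the job is handed in when it is done.

Besides the shell and the picture viewer there is one more tool, called after "Emit:" in YAML: its name, and indented under it one key for each argument. servo_tool: Moves the arm, as the interface text tells. Its arguments: {"type":"object","properties":{"increments":{"type":"array"},"grip_force":{"type":"number"}},"required":["increments"]}

```bash
mkdir -p pics; ls; cat > h.py <<'E'
from cell import r
import numpy as np, cv2
from scipy.spatial.transform import Rotation as R
def cap(n):
    s=r.sense(); c=r.capture(n); f=200/np.tan(np.radians(c["vertical_fov"])/2)
    if n=="wrist":
        q=s["orientation"]; T=np.eye(4); T[:3,:3]=R.from_quat([q[1],q[2],q[3],q[0]]).as_matrix(); T[:3,3]=s["position"]
        M=T@np.array(c["hand_eye"])
    else:
        M=np.eye(4); A=R.from_rotvec(np.ravel(c["rvec"])).as_matrix(); M[:3,:3]=A.T; M[:3,3]=-A.T@np.ravel(c["tvec"])
    c["M"]=M; c["f"]=f; return c
def cloud(c):
    v,u=np.mgrid[0:400,0:640]; d=c["depth"]
    P=np.stack([(u-c["cx"])/c["f"]*d,(v-c["cy"])/c["f"]*d,d],-1)
    return P@c["M"][:3,:3].T+c["M"][:3,3]
def ray(c,uv,z):
    uv=np.atleast_2d(uv).astype(float)
    D=np.c_[(uv[:,0]-c["cx"])/c["f"],(uv[:,1]-c["cy"])/c["f"],np.ones(len(uv))]@c["M"][:3,:3].T
    o=c["M"][:3,3]; return o+D*((z-o[2])/D[:,2])[:,None]
E
python3 - <<'E'
from h import *
import pickle
for n in ["top","side"]:
    c=cap(n); cv2.imwrite(f"pics/{n}0.png",c["img"]); pickle.dump(c,open(n+"0.pkl","wb")); print(n,c["M"].round(3).tolist(),c["f"])
s=r.sense(); print(s, r.tcp_to_tips)
E
```

```text
pics
top [[0.028, -0.993, 0.114, 0.375], [-1.0, -0.027, 0.006, -0.049], [-0.003, -0.114, -0.993, 1.156], [0.0, 0.0, 0.0, 1.0]] 440.1883266658314
side [[-0.885, -0.258, 0.387, 0.035], [-0.465, 0.444, -0.766, 0.845], [0.026, -0.858, -0.513, 0.668], [0.0, 0.0, 0.0, 1.0]] 408.11583005705563
{'clock': 0.1, 'joints': array([ 1.1874939 ,  0.41790823, -0.0102814 ,  1.61413262,  0.00469615,
        1.11072459, -0.05299587]), 'dq': array([ 0.00115341, -0.00118874, -0.00083425, -0.00066131, -0.00026379,
       -0.00030018, -0.00197928]), 'joint_torque': array([ 2.41607508e-03, -8.52575397e+01,  6.40757661e-01, -4.26693964e+01,
       -4.88771056e-02,  1.63157395e-02,  1.53602591e-04]), 'position': array([ 0.2093542 , -0.58852834,  0.21888389]), 'orientation': array([-5.56443420e-04,  9.85432522e-01,  1.70065913e-01, -1.43533356e-04]), 'force': array([-0.20791221,  0.09492447,  1.1921017 ]), 'torque': array([ 0.01272317, -0.01014643, -0.02202771]), 'gripper_force': 0.0, 'width': 0.0938384016510187} 0.014
```

View pics/top0.png

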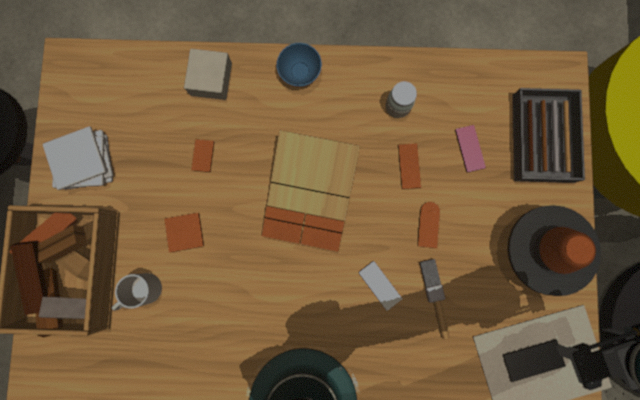

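View pics/side0.png

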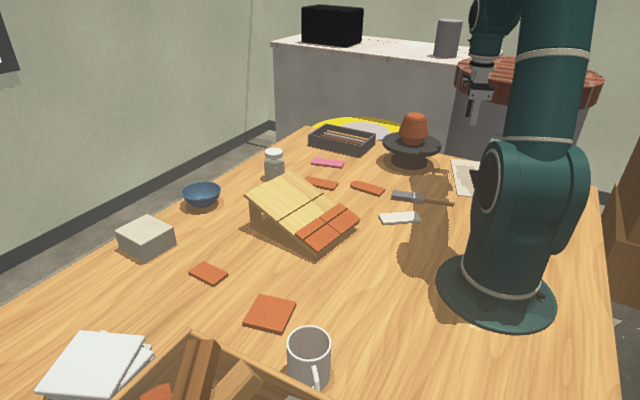

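Candidates (top view): terracotta long plain (410,166); round-ended (429,225); pink (470,148); white (380,285); short plain (203,155); 90 mm square (184,232); eaves tiles (303,230). By the description I choose long = (410,166) and short = (203,155), and check them in a close crop while measuring.

```bash
python3 - <<'E'
from h import *
import pickle
c=pickle.load(open("top0.pkl","rb")); im=c["img"]; P=cloud(c)
cv2.imwrite("pics/crop0.png",cv2.resize(im[110:265,150:450],None,fx=2.6,fy=2.6,interpolation=cv2.INTER_CUBIC))
hsv=cv2.cvtColor(im,cv2.COLOR_BGR2HSV)
print([ (p,hsv[p[1],p[0]].tolist()) for p in [(410,166),(203,155),(280,225),(320,150),(250,250)]])
m=((hsv[...,0]<=9)&(hsv[...,1]>150)&(hsv[...,2]>90)).astype(np.uint8)
cs,_=cv2.findContours(m,cv2.RETR_EXTERNAL,cv2.CHAIN_APPROX_NONE)
for k in cs:
    if cv2.contourArea(k)<150: continue
    (u,v),_,_=cv2.minAreaRect(k)
    w=ray(c,k[:,0,:],0.010)[:,:2].astype(np.float32)
    print((round(u),round(v)),cv2.minAreaRect(w*1000), "z",np.median(P[int(v),int(u)]*1000,).round(),P[int(v),int(u)].round(4))
# deck plane: bare wood
pts=P[140:185,285:345].reshape(-1,3); pts=pts[pts[:,2]>0.05]
A=np.c_[pts[:,:2],np.ones(len(pts))]
for _ in range(3):
    k=np.linalg.lstsq(A,pts[:,2],rcond=None)[0]; e=np.abs(A@k-pts[:,2]); A=A[e<.004];pts=pts[e<.004]
print("plane",k,len(pts),"slope",np.degrees(np.arctan(np.hypot(*k[:2]))),"yaw",np.degrees(np.arctan2(k[1],k[0])))
E
```

```text
[((410, 166), [10, 179, 131]), ((203, 155), [10, 174, 135]), ((280, 225), [11, 173, 128]), ((320, 150), [21, 117, 150]), ((250, 250), [16, 139, 138])]
plane [-0.10920699 -0.08360504  0.15986169] 188 slope 7.8310635223972485 yaw -142.5635992162769
```

View pics/crop0.png

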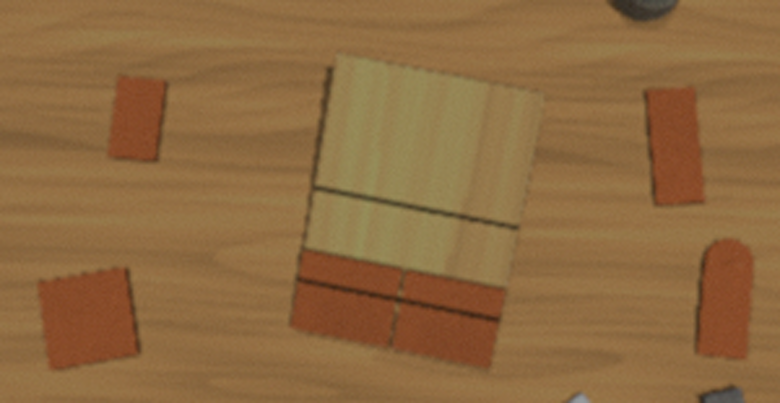

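The crop confirms it: the long plain tile is at crop (675,146) and the short plain one at (138,118). Both are square-cornered; the round-ended one is at (725,300). Deck lines and joint are visible. Next: tile and deck poses by ray casting.

```bash
python3 - <<'E'
from h import *
import pickle
c=pickle.load(open("top0.pkl","rb")); im=c["img"]; d=c["depth"]
print("depth valid",(d>0).mean(), "median table",np.median(cloud(c)[...,2][d>0]))
hsv=cv2.cvtColor(cv2.bilateralFilter(im,5,30,3),cv2.COLOR_BGR2HSV); H,S,V=[hsv[...,i].astype(int) for i in range(3)]
m=((H<=13)&(S>155)&(V>60)).astype(np.uint8)
cs,_=cv2.findContours(m,cv2.RETR_EXTERNAL,cv2.CHAIN_APPROX_NONE)
for k in cs:
    (u,v),_,_=cv2.minAreaRect(k)
    if cv2.contourArea(k)<150 or not(150<u<450 and 110<v<265): continue
    M=cv2.moments(k); cen=[M["m10"]/M["m00"],M["m01"]/M["m00"]]
    w=(ray(c,k[:,0,:],0.010)[:,:2]*1000).astype(np.float32)
    print("px",np.round(cen,1),"cen",(ray(c,cen,.01)[0]*1000).round(1),"rect",[np.round(t,1) for t in cv2.minAreaRect(w)])
# deck corners from crop (px = crop/2.6 + offset), heights from the description
def px(x,y): return [(x+.5)/2.6-.5+150,(y+.5)/2.6-.5+110]
s,co=np.sin(np.radians(18)),np.cos(np.radians(18))
obs=[((334,54),120,100,0),((543,92),120,-100,0),((289,326),-150,100,10),((490,369),-150,-100,10),((315,188),-10,100,0),((519,227),-10,-100,0),((298,280),-100,100,10),((498,320),-100,-100,10),((404,268),-70,0,10),((391,347),-150,0,10)]
L=[];Wd=[]
for p,x,y,z in obs:
    zw=(75+x*s+z*co)/1000
    Wd.append(ray(c,px(*p),zw)[0,:2]*1000); L.append([x*co-z*s,y])
L=np.array(L);Wd=np.array(Wd)
a=L-L.mean(0);b=Wd-Wd.mean(0)
yaw=np.arctan2((a[:,0]*b[:,1]-a[:,1]*b[:,0]).sum(),(a*b).sum())
Rm=np.array([[np.cos(yaw),-np.sin(yaw)],[np.sin(yaw),np.cos(yaw)]]); t=Wd.mean(0)-Rm@L.mean(0)
print("yaw",np.degrees(yaw),"origin",t.round(1)); print((Wd-L@Rm.T-t).round(1).tolist())
E
```

```text
depth valid 0.995671875 median table 0.0006621642341315681
px [183.7 232. ] cen [420.5 323.3  10. ] rect [array([420.7, 323.3]), array([90.4, 91.9]), np.float64(12.0)]
px [302.3 228.3] cen [438.7  15.   10. ] rect [array([438.8,  16.7]), array([209.8,  81.5]), np.float64(80.2)]
px [428.6 224.9] cen [ 456.5 -313.6   10. ] rect [array([ 458.7, -313.3]), array([ 52.6, 118.1]), np.float64(85.3)]
px [409.1 165.8] cen [ 611.7 -262.    10. ] rect [array([ 612. , -261.7]), array([120.6,  52. ]), np.float64(5.4)]
px [202.4 155.3] cen [625.1 286.7  10. ] rect [array([625.5, 287. ]), array([52.2, 85.8]), np.float64(86.2)]
yaw -9.429056149480536 origin [542.1  -4.7]
[[-1.6, 0.8], [0.1, 1.8], [2.4, 0.1], [-1.1, 0.4], [-0.6, -1.7], [-0.2, -0.8], [-0.5, -1.1], [-1.0, 2.1], [1.3, -0.3], [1.1, -1.4]]
```

```bash
cat >> h.py <<'E'
def pose(p,yaw,slope=0): # mm, deg -> tool pose with tool x along yaw, rising by slope, z down
    return np.array(p,float), R.from_euler('ZYX',[yaw,-slope,180],degrees=True)
def inc(frm,*tgts): # increments from pose frm=(p,R)
    for p,q in tgts: print(np.round(frm[1].inv().apply(p-frm[0]),1).tolist(), np.round((frm[1].inv()*q).as_rotvec(degrees=True),2).tolist())
def now():
    s=r.sense(); q=s["orientation"]; return np.array(s["position"])*1000, R.from_quat([q[1],q[2],q[3],q[0]])
E
python3 - <<'E'
from h import *
import pickle
P=cloud(pickle.load(open("top0.pkl","rb")))
print("pot",P[225:275,530:600,2].max(),P[250,567],"jar",P[80:115,385:415,2].max(),"table y edge",P[200,585])
inc(now(),pose([300,-380,250],5.4),pose([590,-262,170],5.4))
E
```

```text
pot 1.1561909478327945 [ 0.397254   -0.57367185  0.18927216] jar 1.1561909478327945 table y edge [ 0.5342567  -0.72746342  0.00162738]
[155.3, -166.1, -30.9] [-0.06, 0.01, 14.18]
[468.1, -180.0, 49.0] [-0.06, 0.01, 14.18]
```

Emit:
servo_tool:
  increments:
    - [[1, 40, -45, -30, 0, 0, 0], [1, 75, -85, -30, 0, 0, 5], [1, 110, -125, -30, 0, 0, 10], [1, 155, -166, -30, 0, 0, 14], [1, 200, -170, -20, 0, 0, 14.2], [1, 245, -172, -10, 0, 0, 14.2], [1, 290, -174, 0, 0, 0, 14.2], [1, 335, -176, 15, 0, 0, 14.2], [1, 380, -178, 30, 0, 0, 14.2], [1, 425, -180, 40, 0, 0, 14.2]]

```text
clock: 1.1
position: [0.5449, -0.2782, 0.1798]
orientation: [-0.0, 0.999, 0.047, -0.0]
force: [-0.4, -1.6, 0.9]
width: 0.0938
gripper_force: 0.0
```

Emit:
servo_tool:
  increments:
    - [[1, 40, 10, 10, 0, 0, 0], [1, 40, 10, 10, 0, 0, 0], [1, 40, 10, 10, 0, 0, 0], [1, 40, 10, 10, 0, 0, 0]]

```text
clock: 1.5
position: [0.5835, -0.2858, 0.1711]
orientation: [0.0, 0.999, 0.047, -0.0]
force: [-0.4, 0.1, 0.3]
width: 0.0939
gripper_force: 0.0
```

```bash
cat >> h.py <<'E'
def rects(c,ztop=.010,near=None):
    im=cv2.bilateralFilter(c["img"],5,30,3); hsv=cv2.cvtColor(im,cv2.COLOR_BGR2HSV); H,S,V=[hsv[...,i].astype(int) for i in range(3)]
    m=((H<=13)&(S>155)&(V>50)).astype(np.uint8)
    for k in cv2.findContours(m,cv2.RETR_EXTERNAL,cv2.CHAIN_APPROX_NONE)[0]:
        if cv2.contourArea(k)<300: continue
        w=(ray(c,k[:,0,:],ztop)[:,:2]*1000).astype(np.float32)
        print("px",np.round(cv2.minAreaRect(k)[0]),"rect",[np.round(t,1) for t in cv2.minAreaRect(w)])
E
python3 - <<'E'
from h import *
s=r.sense(); print(s["clock"],now()[0],now()[1].as_euler('ZYX',degrees=True))
c=cap("wrist"); cv2.imwrite("pics/w1.png",c["img"]); rects(c)
E
```

```text
1.5 [ 583.46490852 -285.83848943  171.1362566 ] [5.33508245e+00 2.68748313e-02 1.79994732e+02]
```

View pics/w1.png

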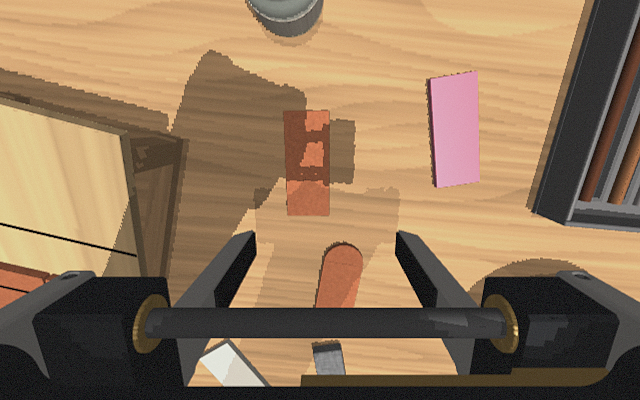

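The wrist view shows the long tile half in the shadow, corners about (284,110), (330,111), (329,215), (287,215), with the round-ended one nearer at (340,275). I cast its corners.

```bash
python3 - <<'E'
from h import *
c=cap("wrist"); hsv=cv2.cvtColor(cv2.bilateralFilter(c["img"],5,30,3),cv2.COLOR_BGR2HSV)
print(hsv[[130,120,200],[292,315,310]].tolist())
roi=hsv[95:228,270:345]; m=((roi[...,0]<=11)&(roi[...,1]>135)).astype(np.uint8); m=cv2.morphologyEx(m,cv2.MORPH_CLOSE,np.ones((5,5)))
k=max(cv2.findContours(m,cv2.RETR_EXTERNAL,cv2.CHAIN_APPROX_NONE)[0],key=cv2.contourArea)[:,0,:]+[270,95]
print("mask",[np.round(t,1) for t in cv2.minAreaRect((ray(c,k,.01)[:,:2]*1000).astype(np.float32))],k.min(0),k.max(0))
p=ray(c,[[284,110],[330,111],[329,215],[287,215]],.01)[:,:2]*1000; print(p.round(1).tolist(),p.mean(0))
t=now(); T=pose([612,-262,16],5.4); print(t[0]); inc(t,pose([612,-262,60],5.4),T)
E
```

```text
[[9, 141, 125], [10, 150, 208], [9, 147, 179]]
mask [array([ 612.1, -261.9]), array([118.6,  49.5]), np.float64(5.3)] [283 111] [328 215]
[[670.0, -233.2], [673.6, -283.0], [555.4, -293.3], [550.8, -243.2]] [ 612.4585946  -263.15047725]
[ 583.56607436 -286.04362384  171.7145841 ]
[30.5, -21.4, 111.7] [0.04, -0.02, -0.08]
[30.5, -21.4, 155.7] [0.04, -0.02, -0.08]
```

Emit:
servo_tool:
  increments:
    - [[1, 30, -22, 40, 0, 0, 0], [1, 30, -22, 80, 0, 0, 0], [1, 30, -22, 120, 0, 0, 0], [1, 30, -22, 145, 0, 0, 0], [1, 30, -22, 154.5, 0, 0, 0], [1, 30, -22, 154.5, 0, 0, 0], [0.4, 30, -22, 154.5, 0, 0, 0], [0.4, 30, -22, 154.5, 0, 0, 0], [0.4, 30, -22, 154.5, 0, 0, 0], [0.4, 30, -22, 154.5, 0, 0, 0]]
  grip_force: 25

```text
clock: 2.6
position: [0.6124, -0.2608, 0.0171]
orientation: [0.0, 0.999, 0.047, 0.0]
force: [0.0, -0.4, -0.7]
width: 0.0655
gripper_force: 0.0
```

Emit:
servo_tool:
  increments:
    - [[0.3, 0, 0, 0, 0, 0, 0], [0.3, 0, 0, 0, 0, 0, 0], [0.3, 0, 0, 0, 0, 0, 0]]

```text
clock: 2.9
position: [0.6122, -0.2608, 0.0166]
orientation: [0.0, 0.999, 0.047, 0.0]
force: [-0.9, -0.1, 1.5]
width: 0.0496
gripper_force: 25.0
```

Emit:
servo_tool:
  increments:
    - [[0.3, 0, 0, -10, 0, 0, 0], [0.3, 0, 0, -40, 0, 0, 0], [0.3, 0, 0, -85, 0, 0, 0], [0.3, 0, 0, -130, 0, 0, 0], [0.3, 0, 0, -175, 0, 0, 0], [0.3, 0, 0, -200, 0, 0, 0]]

```text
clock: 3.5
position: [0.613, -0.2608, 0.2213]
orientation: [0.001, 0.999, 0.047, 0.002]
force: [0.3, -0.8, -1.7]
width: 0.0493
gripper_force: 25.0
```

```bash
python3 - <<'E'
from h import *
t=now(); s=r.sense(); print(t[0],s["width"],s["gripper_force"],s["force"]); inc(t,pose([400,-10,240],-9.4))
E
```

```text
[ 613.02349382 -260.79787488  221.27883349] 0.04932506372344567 24.999520182609558 [ 0.25029088 -0.77054416 -1.74923381]
[-188.4, -269.7, -19.9] [0.08, -0.23, 14.79]
```

Emit:
servo_tool:
  increments:
    - [[0.3, -20, -30, -10, 0, 0, 2], [0.3, -45, -65, -20, 0, 0, 5], [0.3, -70, -100, -20, 0, 0, 8], [0.3, -95, -135, -20, 0, 0, 11], [0.3, -120, -170, -20, 0, 0, 14], [0.3, -145, -207, -20, 0, 0, 14.8], [0.3, -168, -240, -20, 0, 0, 14.8], [0.3, -188, -270, -20, 0, 0, 14.8], [0.3, -188, -270, -20, 0, 0, 14.8], [0.3, -188, -270, -20, 0, 0, 14.8]]

```text
clock: 4.5
position: [0.3996, -0.0093, 0.2372]
orientation: [0.0, 0.997, -0.082, 0.001]
force: [-0.5, 0.5, -1.2]
width: 0.05
gripper_force: 25.0
```

```bash
python3 - <<'E'
from h import *
import pickle
c=cap("wrist"); cv2.imwrite("pics/w2.png",c["img"]); c["pose"]=now(); pickle.dump(c,open("w2.pkl","wb")); print(now()[0],now()[1].as_euler('ZYX',degrees=True))
E
```

```text
[399.94409628  -9.78321162 237.03545462] [-9.41498176e+00 -5.16942137e-02  1.79991189e+02]
```

View pics/w2.png

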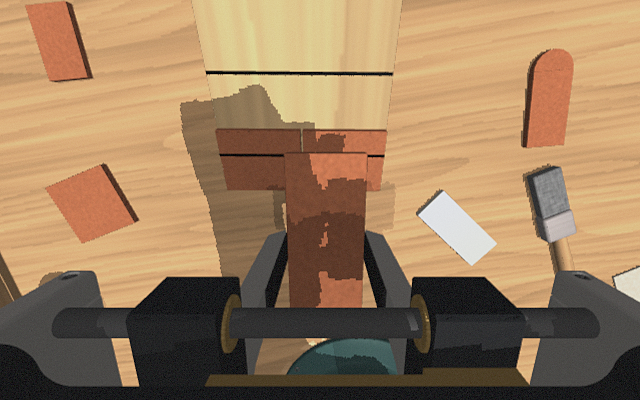

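The long tile is held straight; its far edge runs (285,152)–(367,152). The upper line is (206,72)–(393,73), the lower line (219,155)–(385,156), and the joint tops out at (302,129). I refit the deck with these.

```bash
python3 - <<'E'
from h import *
import pickle
c=pickle.load(open("w2.pkl","rb")); p0,q0=c["pose"]
s,co=np.sin(np.radians(18)),np.cos(np.radians(18))
obs=[((206,72.5),-10,100,0),((393,73.5),-10,-100,0),((219,155.5),-100,100,10),((385,156),-100,-100,10),((302,129),-70,0,10),((217,129),-70,100,10),((388,130),-70,-100,10)]
for p,x,y,z in obs:
    zw=(75+x*s+z*co)/1000; w=ray(c,p,zw)[0,:2]*1000
    a=np.radians(-9.43); d=w-[542.1,-4.7]; l=[d[0]*np.cos(a)+d[1]*np.sin(a),-d[0]*np.sin(a)+d[1]*np.cos(a)]
    print(p,np.round(np.array(l)-[x*co-z*s,y],1))
# held tile: top face at tool z=+7 -> world z = 237-7
w=ray(c,[[285,152],[367,152]],(p0[2]-7)/1000)*1000
print("far edge in tool",q0.inv().apply(w-p0).round(1))
def deck(x,y,z): 
    a=np.radians(-9.43); h=x*co-z*s; return np.array([542.1+h*np.cos(a)-y*np.sin(a),-4.7+h*np.sin(a)+y*np.cos(a),75+x*s+z*co])
o=deck(-40,0,7); q=pose([0,0,0],-9.43,12)[1]; n=-q.apply([0,0,1]); print("tile origin",o)
for lift in (60,20,0.5): inc((p0,q0),(o+n*16.8+[0,0,lift],q))
E
```

```text
(206, 72.5) [-0.9 -1.3]
(393, 73.5) [-1.7 -0.2]
(219, 155.5) [-1.7  0.1]
(385, 156) [-2.2 -0.4]
(302, 129) [ 1.  -1.5]
(217, 129) [ 0.9 -3.9]
(388, 130) [-0.1 -0.3]
far edge in tool [[ 60.1 -24.2   7.1]
 [ 60.1  24.6   7.1]]
tile origin [502.43793542   1.88735022  69.29671584]
[95.6, -28.3, 91.4] [0.01, 11.95, 0.02]
[95.6, -28.3, 131.4] [0.01, 11.95, 0.02]
[95.6, -28.3, 150.9] [0.01, 11.95, 0.02]
```

Emit:
servo_tool:
  increments:
    - [[0.3, 30, -10, 30, 0, 6, 0], [0.3, 65, -20, 60, 0, 12, 0], [0.3, 94.5, -27.7, 91, 0, 12, 0], [0.3, 94.5, -27.7, 120, 0, 12, 0], [0.3, 94.5, -27.7, 140, 0, 12, 0], [0.3, 94.5, -27.7, 145, 0, 12, 0], [0.3, 94.5, -27.7, 145, 0, 12, 0], [0.3, 94.5, -27.7, 145, 0, 12, 0]]

```text
clock: 5.35
position: [0.4981, 0.0021, 0.0925]
orientation: [0.009, 0.991, -0.082, 0.105]
force: [-0.7, 0.9, -1.2]
width: 0.0497
gripper_force: 25.0
```

```bash
cat >> h.py <<'E'
s18,c18=np.sin(np.radians(18)),np.cos(np.radians(18)); YAW=-9.43
_a=np.radians(YAW); ORG=np.array([542.1-1*np.cos(_a)-.6*-np.sin(_a),-4.7-1*np.sin(_a)-.6*np.cos(_a)])
def deck(x,y,z):
    h=x*c18-z*s18; return np.array([ORG[0]+h*np.cos(_a)-y*np.sin(_a),ORG[1]+h*np.sin(_a)+y*np.cos(_a),75+x*s18+z*c18])
def place(o,slope,off):
    q=pose([0,0,0],YAW,slope)[1]; return o-q.apply(off), q   # off: tile origin in tool frame
E
python3 - <<'E'
from h import *
s=r.sense(); print(s["clock"],s["force"],s["torque"],s["width"])
t=now(); print(t[0],t[1].as_euler('ZYX',degrees=True)); inc(t,place(deck(-40,0,7),12,[0,0,16.8]))
c=cap("side"); cv2.imwrite("pics/s3.png",cv2.resize(c["img"][150:290,220:420],None,fx=4,fy=4,interpolation=cv2.INTER_CUBIC))
E
```

```text
5.35 [-0.71641386  0.85348745 -1.1925367 ] [0.11761523 0.22279937 0.05124052] 0.04970653859692479
[498.11761487   2.06472795  92.46391469] [  -9.44709026  -12.0624321  -179.99411688]
[-1.6, 0.1, 6.5] [-0.0, -0.06, -0.02]
```

View pics/s3.png

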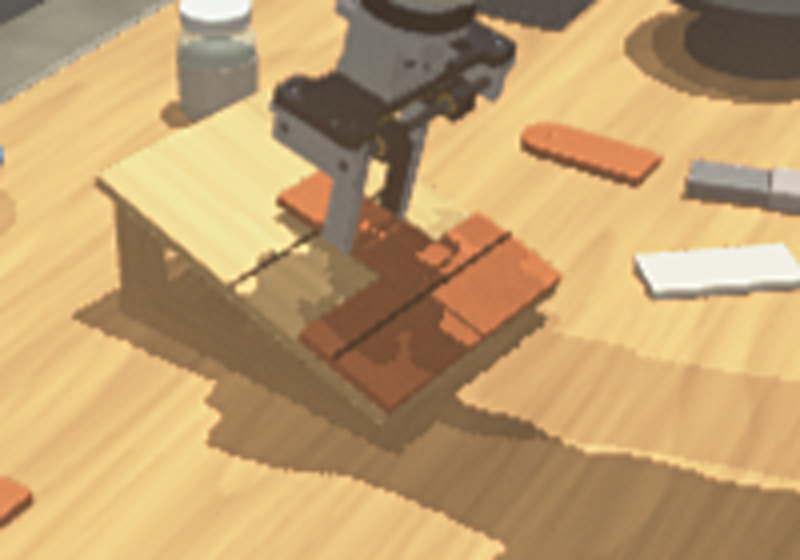

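The tile hovers with its lower edge at about (440,280), close to the lower pencil line. Lowering gently.

Emit:
servo_tool:
  increments:
    - [[0.3, -0.8, 0, 3, 0, 0, 0], [0.3, -1.3, 0, 5, 0, 0, 0], [0.3, -1.5, 0, 6, 0, 0, 0], [0.3, -1.5, 0, 6, 0, 0, 0]]

```text
clock: 5.8
position: [0.4972, 0.0024, 0.0853]
orientation: [0.009, 0.991, -0.082, 0.104]
force: [0.3, 0.2, -1.1]
width: 0.0498
gripper_force: 25.0
```

```bash
python3 - <<'E'
from h import *
s=r.sense(); print(s["clock"],s["force"],s["torque"],s["width"])
t=now(); inc(t,place(deck(-40,0,7),12,[0,0,16.8]))
E
```

```text
5.8 [ 0.32482755  0.24302028 -1.09379216] [ 0.08993599  0.25573123 -0.01026479] 0.049760763063964576
[0.9, 0.2, -0.3] [-0.0, 0.01, 0.01]
```

Emit:
servo_tool:
  increments:
    - [[0.3, 0.7, 0, 0.4, 0, 0, 0], [0.3, 0.7, 0, 0.8, 0, 0, 0], [0.3, 0.7, 0, 1.2, 0, 0, 0], [0.3, 0.7, 0, 1.2, 0, 0, 0]]

```text
clock: 6.2
position: [0.4982, 0.0023, 0.0848]
orientation: [0.009, 0.991, -0.082, 0.104]
force: [-6.9, -0.3, 14.1]
width: 0.0498
gripper_force: 25.0
```

Emit:
servo_tool:
  increments:
    - [[0.3, 0, 0, -0.5, 0, 0, 0], [0.8, 0, 0, -0.5, 0, 0, 0], [0.8, 0, 0, -0.5, 0, 0, 0], [0.8, 0, 0, -0.5, 0, 0, 0], [0.8, 0, 0, -0.5, 0, 0, 0], [0.8, 0, 0, -15, 0, 0, 0], [0.8, 0, 0, -50, 0, 0, 0], [0.8, 0, 0, -95, 0, 0, 0], [1, -40, 0, -130, 0, -6, 0], [1, -85, 0, -140, 0, -12, 0]]

```text
clock: 7.2
position: [0.3875, 0.0213, 0.2067]
orientation: [-0.001, 0.997, -0.082, 0.001]
force: [-0.1, -0.3, -0.2]
width: 0.088
gripper_force: 0.0
```

```bash
python3 - <<'E'
from h import *
import pickle
c=cap("wrist"); cv2.imwrite("pics/w4.png",c["img"]); c["pose"]=now(); pickle.dump(c,open("w4.pkl","wb")); print(now()[0],now()[1].as_euler('ZYX',degrees=True))
E
```

```text
[382.06600798  21.82490187 205.2692549 ] [  -9.3739463     0.5499644  -179.98398463]
```

View pics/w4.png

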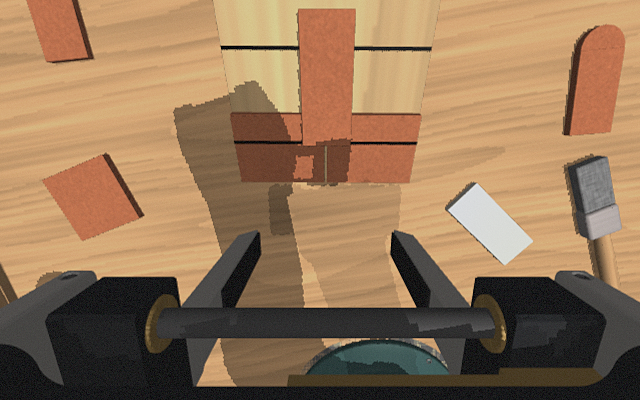

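The long tile is laid: upper edge (299–355, 9), lower edge about v 141–146 at the lower line (v 142), joint at u 326 under its middle. A closer check of its offset from above, and the path to the short tile:

```bash
python3 - <<'E'
from h import *
c=cap("wrist"); a=cv2.resize(c["img"][95:190,220:430],None,fx=3.8,fy=3.8,interpolation=cv2.INTER_CUBIC)
t=cap("top"); b=cv2.resize(t["img"][170:250,255:365],None,fx=2.9,fy=2.9,interpolation=cv2.INTER_CUBIC)
b=cv2.copyMakeBorder(b,0,0,0,a.shape[1]-b.shape[1],cv2.BORDER_CONSTANT); cv2.imwrite("pics/c5.png",np.vstack([a,b])); print(a.shape,b.shape)
print(now()[0],now()[1].as_euler('ZYX',degrees=True))
inc(now(),pose([600,287,190],-3.8))
def proj(c,P): 
    M=np.linalg.inv(c["M"]); p=P/1000@M[:3,:3].T+M[:3,3]; return np.array([p[0]/p[2]*c["f"]+c["cx"],p[1]/p[2]*c["f"]+c["cy"]])
th=np.radians(-6)
for nm,k,o,f in (("w",c,(220,95),3.8),("t",t,(255,170),2.9)):
  for x,y,z in [(-60,25,0),(-60,-25,0),(-60,25,10),(-60,-25,10),(60,25,10),(60,-25,10)]:
    d=(-40+x*np.cos(th)-z*np.sin(th)*1, y, 7+x*np.sin(th)+z*np.cos(th)); print(nm,(x,y,z),((proj(k,deck(*d))-o)*f).round(),proj(k,deck(*d)).round(1))
  print("line",[((proj(k,deck(-100,y,10))-o)*f).round().tolist() for y in (100,0,-100)],"joint low",((proj(k,deck(-150,0,10))-o)*f).round())
E
```

```text
(361, 798, 3) (232, 798, 3)
[387.05804453  20.5274795  204.03074085] [-9.41959041e+00 -5.76249049e-02  1.79980322e+02]
[166.4, -297.7, 14.1] [0.02, -0.06, -5.62]
w (-60, 25, 0) [312. 157.] [302.1 136.4]
w (-60, -25, 0) [490. 157.] [349.  136.4]
w (-60, 25, 10) [309. 167.] [301.4 139. ]
w (-60, -25, 10) [493. 167.] [349.7 139. ]
w (60, 25, 10) [ 288. -371.] [295.8  -2.5]
w (60, -25, 10) [ 515. -371.] [355.5  -2.5]
line [[48.0, 154.0], [401.0, 154.0], [754.0, 154.0]] joint low [401. 310.]
t (-60, 25, 0) [111. 155.] [293.1 223.5]
t (-60, -25, 0) [167. 166.] [312.7 227.3]
t (-60, 25, 10) [109. 157.] [292.7 224. ]
t (-60, -25, 10) [167. 168.] [312.4 227.9]
t (60, 25, 10) [135.  19.] [301.4 176.4]
t (60, -25, 10) [193.  30.] [321.4 180.2]
line [[26.0, 138.0], [139.0, 160.0], [253.0, 182.0]] joint low [130. 215.]
```

View pics/c5.png

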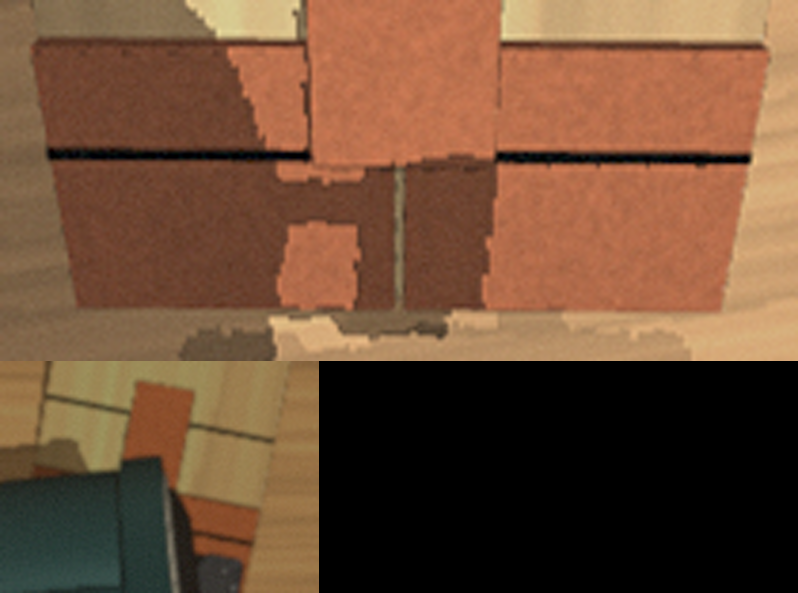

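The crop shows the lower edge (311–497, ~162) within about 1 mm of the prediction, centred at u 404 over the joint at u 400. The long tile is good, so on to the short tile.

Emit:
servo_tool:
  increments:
    - [[1, 20, -38, -10, 0, 0, 0], [1, 40, -76, -20, 0, 0, -2], [1, 60, -114, -20, 0, 0, -5.6], [1, 80, -152, -20, 0, 0, -5.6], [1, 100, -190, -15, 0, 0, -5.6], [1, 125, -228, -10, 0, 0, -5.6], [1, 145, -265, 0, 0, 0, -5.6], [1, 160, -298, 10, 0, 0, -5.6], [1, 160, -298, 10, 0, 0, -5.6], [1, 160, -298, 10, 0, 0, -5.6]]

```text
clock: 8.35
position: [0.5941, 0.2889, 0.1919]
orientation: [-0.0, 0.999, -0.033, -0.001]
force: [0.3, 0.4, -0.5]
width: 0.0938
gripper_force: 0.0
```

```bash
python3 - <<'E'
from h import *
t=now(); print(t[0],t[1].as_euler('ZYX',degrees=True))
c=cap("wrist"); hsv=cv2.cvtColor(cv2.bilateralFilter(c["img"],5,30,3),cv2.COLOR_BGR2HSV)
m=((hsv[...,0]<=11)&(hsv[...,1]>135)).astype(np.uint8); m=cv2.morphologyEx(m,cv2.MORPH_CLOSE,np.ones((5,5)))
for k in cv2.findContours(m,cv2.RETR_EXTERNAL,cv2.CHAIN_APPROX_NONE)[0]:
    if cv2.contourArea(k)>800: print(np.round(cv2.minAreaRect(k)[0]),[np.round(x,1) for x in cv2.minAreaRect((ray(c,k[:,0,:],.01)[:,:2]*1000).astype(np.float32))])
inc(t,pose([625,287,60],-3.8),pose([625,287,17],-3.8))
E
```

```text
[594.08046862 288.92657576 191.90975751] [-3.77506172e+00  7.32803857e-02  1.79997859e+02]
[303. 297.] [array([441.1, 329.3]), array([54.8, 91.2]), np.float64(11.2)]
[617. 251.] [array([476.6, -98.4]), array([132.2,  94.1]), np.float64(62.8)]
[324. 161.] [array([625.8, 288.6]), array([49.1, 84.4]), np.float64(86.4)]
[31.1, -0.1, 131.9] [0.0, 0.07, 0.02]
[31.2, -0.1, 174.9] [0.0, 0.07, 0.02]
```

Emit:
servo_tool:
  increments:
    - [[1, 32, -1, 40, 0, 0, 0], [1, 32, -1, 85, 0, 0, 0], [1, 32, -1, 130, 0, 0, 0], [1, 32, -1, 160, 0, 0, 0], [1, 32, -1, 174.5, 0, 0, 0], [1, 32, -1, 174.5, 0, 0, 0], [0.4, 32, -1, 174.5, 0, 0, 0], [0.4, 32, -1, 174.5, 0, 0, 0], [0.4, 32, -1, 174.5, 0, 0, 0], [0.4, 32, -1, 174.5, 0, 0, 0]]
  grip_force: 25

```text
clock: 9.4
position: [0.6265, 0.2874, 0.0201]
orientation: [-0.0, 0.999, -0.033, 0.001]
force: [0.5, -0.7, -0.3]
width: 0.0652
gripper_force: 0.0
```

Emit:
servo_tool:
  increments:
    - [[0.3, 0, 0, 0, 0, 0, 0], [0.3, 0, 0, 0, 0, 0, 0], [0.3, 0, 0, 0, 0, 0, 0]]

```text
clock: 9.7
position: [0.6261, 0.2874, 0.0193]
orientation: [-0.0, 0.999, -0.033, 0.0]
force: [-0.7, 0.9, 4.1]
width: 0.0498
gripper_force: 25.0
```

Emit:
servo_tool:
  increments:
    - [[0.3, 0, 0, -10, 0, 0, 0], [0.3, 0, 0, -40, 0, 0, 0], [0.3, 0, 0, -85, 0, 0, 0], [0.3, 0, 0, -130, 0, 0, 0], [0.3, 0, 0, -175, 0, 0, 0], [0.3, 0, 0, -220, 0, 0, 0], [0.3, 0, 0, -220, 0, 0, 0]]

```text
clock: 10.4
position: [0.6277, 0.2887, 0.2465]
orientation: [-0.002, 0.999, -0.033, 0.004]
force: [0.9, 0.8, -0.6]
width: 0.0497
gripper_force: 25.0
```

```bash
python3 - <<'E'
from h import *
t=now(); print(t[0],r.sense()["width"]); T=place(deck(32,0,8),8,[0,0,16.8]); print(T[0])
inc(t,(T[0]+[-110,0,120],pose([0]*3,YAW)[1]))
E
```

```text
[627.71376566 288.70243615 246.46933193] 0.04974028734478817
[566.29250865  -9.32627846 109.13349951]
[-151.3, 308.8, 14.7] [-0.28, -0.44, 5.62]
```

Emit:
servo_tool:
  increments:
    - [[0.3, -15, 30, 0, 0, 0, 1], [0.3, -33, 68, 0, 0, 0, 3], [0.3, -52, 107, 5, 0, 0, 5.6], [0.3, -70, 146, 10, 0, 0, 5.6], [0.3, -90, 185, 10, 0, 0, 5.6], [0.3, -110, 225, 10, 0, 0, 5.6], [0.3, -130, 265, 10, 0, 0, 5.6], [0.3, -151, 309, 10, 0, 0, 5.6], [0.3, -151, 309, 10, 0, 0, 5.6], [0.3, -151, 309, 10, 0, 0, 5.6]]

```text
clock: 11.4
position: [0.4545, -0.0117, 0.2295]
orientation: [0.0, 0.997, -0.083, 0.0]
force: [0.3, 0.0, -0.1]
width: 0.0496
gripper_force: 25.0
```

```bash
python3 - <<'E'
from h import *
c=cap("wrist"); cv2.imwrite("pics/w6.png",c["img"]); p0,q0=now(); print(p0,q0.as_euler('ZYX',degrees=True))
hsv=cv2.cvtColor(c["img"],cv2.COLOR_BGR2HSV)
T=place(deck(32,0,8),8,[0,0,19.3])
for l in (60,6,0): inc((p0,q0),(T[0]+[0,0,l],T[1]))
M=np.linalg.inv(c["M"])
def proj(P): p=P/1000@M[:3,:3].T+M[:3,3]; return np.round([p[0]/p[2]*c["f"]+c["cx"],p[1]/p[2]*c["f"]+c["cy"]],1)
print("held far edge top",[proj(p0+q0.apply([42.5,y,9.3])) for y in (-25,25)])
th=np.radians(-6)
print("long top edge",[proj(deck(-40+60*np.cos(th)-10*np.sin(th),y,7+60*np.sin(th)+10*np.cos(th))) for y in (25,-25)],"upper line",[proj(deck(-10,y,0)) for y in (100,-100)],"joint",proj(deck(-150,0,10)))
E
```

```text
[454.92386877 -10.68960226 229.38535787] [-9.42025631e+00 -3.41511852e-02 -1.79993388e+02]
[109.3, -19.6, 57.8] [-0.01, 7.97, 0.01]
[109.2, -19.6, 111.8] [-0.01, 7.97, 0.01]
[109.2, -19.6, 117.8] [-0.01, 7.97, 0.01]
held far edge top [array([282.6, 180.9]), array([363.3, 180.7])]
long top edge [array([278.9,  99.1]), array([329.,  99.])] upper line [array([213.9, 126. ]), array([397.7, 125.6])] joint [309.5 231.9]
```

View pics/w6.png

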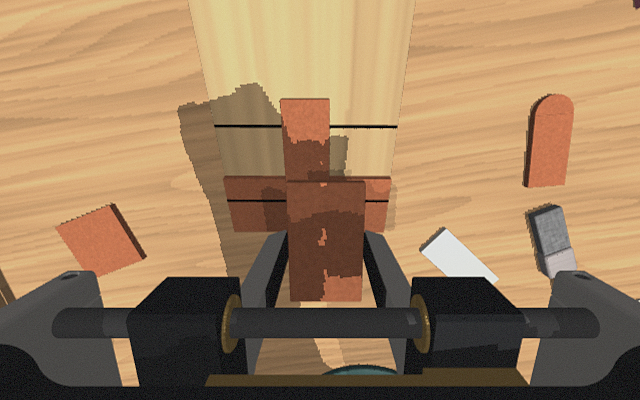

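Long tile top edge is at (281–330, 98), upper line at (215–397, 126), both within about 1 mm of the prediction. The short tile is held square, far edge (287–364, 181). Approaching.

Emit:
servo_tool:
  increments:
    - [[0.3, 35, -6, 10, 0, 4, 0], [0.3, 75, -13, 30, 0, 8, 0], [0.3, 109, -19.6, 58, 0, 8, 0], [0.3, 109, -19.6, 90, 0, 8, 0], [0.3, 109, -19.6, 108, 0, 8, 0], [0.3, 109, -19.6, 112, 0, 8, 0], [0.3, 109, -19.6, 112, 0, 8, 0], [0.3, 109, -19.6, 112, 0, 8, 0]]

```text
clock: 12.25
position: [0.5662, -0.0089, 0.1182]
orientation: [0.006, 0.994, -0.082, 0.07]
force: [0.5, 0.3, -1.2]
width: 0.0493
gripper_force: 25.0
```

```bash
python3 - <<'E'
from h import *
print(r.sense()["force"]); inc(now(),place(deck(32,-0.3,8),8,[0,0,19.3]))
E
```

```text
[ 0.51388775  0.2874951  -1.21371196]
[-1.1, 0.7, 6.5] [-0.03, -0.08, 0.05]
```

Emit:
servo_tool:
  increments:
    - [[0.3, -0.6, 0.3, 3, 0, 0, 0], [0.3, -0.8, 0.3, 5, 0, 0, 0], [0.3, -0.8, 0.3, 5.5, 0, 0, 0], [0.3, -0.8, 0.3, 5.5, 0, 0, 0]]

```text
clock: 12.65
position: [0.5655, -0.0098, 0.1116]
orientation: [0.006, 0.994, -0.082, 0.07]
force: [0.1, -0.8, -1.0]
width: 0.0492
gripper_force: 25.0
```

Emit:
servo_tool:
  increments:
    - [[0.3, 0, 0, 0.4, 0, 0, 0], [0.3, 0, 0, 0.8, 0, 0, 0], [0.3, 0, 0, 0.8, 0, 0, 0]]

```text
clock: 12.95
position: [0.5657, -0.0099, 0.111]
orientation: [0.006, 0.994, -0.082, 0.07]
force: [-1.5, -0.4, 4.9]
width: 0.0493
gripper_force: 25.0
```

```bash
python3 - <<'E'
from h import *
print(r.sense()["force"]); inc(now(),place(deck(32,-0.3,8),8,[0,0,19.3]))
E
```

```text
[-1.50768567 -0.43544606  4.89214882]
[0.2, -0.3, -0.6] [0.0, -0.02, 0.01]
```

Emit:
servo_tool:
  increments:
    - [[0.3, 0, 0, 0.4, 0, 0, 0], [0.3, 0, 0, 0.4, 0, 0, 0]]

```text
clock: 13.15
position: [0.5658, -0.0098, 0.1109]
orientation: [0.006, 0.994, -0.082, 0.07]
force: [-4.2, -0.1, 11.5]
width: 0.0495
gripper_force: 25.0
```

Emit:
servo_tool:
  increments:
    - [[0.3, 0, 0, -0.3, 0, 0, 0], [0.8, 0, 0, -0.3, 0, 0, 0], [0.8, 0, 0, -0.3, 0, 0, 0], [0.8, 0, 0, -0.3, 0, 0, 0], [0.8, 0, 0, -0.3, 0, 0, 0], [0.8, 0, 0, -15, 0, 0, 0], [0.8, 0, 0, -50, 0, 0, 0], [0.8, 0, 0, -95, 0, 0, 0], [1, -45, 0, -120, 0, -4, 0], [1, -94, 0, -125, 0, -8, 0]]

```text
clock: 14.15
position: [0.4572, 0.0089, 0.2246]
orientation: [-0.0, 0.997, -0.082, 0.001]
force: [-0.2, -0.2, -0.9]
width: 0.0878
gripper_force: 0.0
```

Emit:
servo_tool:
  increments:
    - [[1, -40, 0, 0, 0, 0, 0], [1, -70, 0, 0, 0, 0, 0], [1, -70, 0, 0, 0, 0, 0], [1, -70, 0, 0, 0, 0, 0]]

```text
clock: 14.55
position: [0.3884, 0.0196, 0.2221]
orientation: [0.0, 0.997, -0.082, 0.001]
force: [0.5, -0.6, 1.2]
width: 0.0938
gripper_force: 0.0
```

```bash
python3 - <<'E'
from h import *
c=cap("wrist"); print(now()[0])
cv2.imwrite("pics/c7.png",cv2.resize(c["img"][0:200,190:440],None,fx=3,fy=3,interpolation=cv2.INTER_CUBIC))
M=np.linalg.inv(c["M"])
def proj(P): p=P/1000@M[:3,:3].T+M[:3,3]; return np.round([(p[0]/p[2]*c["f"]+c["cx"]-190)*3,(p[1]/p[2]*c["f"]+c["cy"])*3],0).tolist()
for nm,ox,oz,h,t in (("long",-40,7,60,-6),("short",32,8,42.5,-10)):
    th=np.radians(t)
    for x,y in ((-h,25),(-h,-25),(h,25),(h,-25)): print(nm,x,y,proj(deck(ox+x*np.cos(th)-10*np.sin(th),y,oz+x*np.sin(th)+10*np.cos(th))))
print("lines",[proj(deck(x,y,z)) for x,z in ((-10,0),(-100,10)) for y in (100,-100)])
E
```

```text
[388.81747618  19.59889862 221.85636115]
long -60 25 [335.0, 437.0]
long -60 -25 [471.0, 437.0]
long 60 25 [320.0, 49.0]
long 60 -25 [485.0, 49.0]
short -42.5 25 [321.0, 161.0]
short -42.5 -25 [484.0, 161.0]
short 42.5 25 [309.0, -195.0]
short 42.5 -25 [496.0, -195.0]
lines [[102.0, 159.0], [703.0, 159.0], [141.0, 428.0], [666.0, 428.0]]
```

View pics/c7.png

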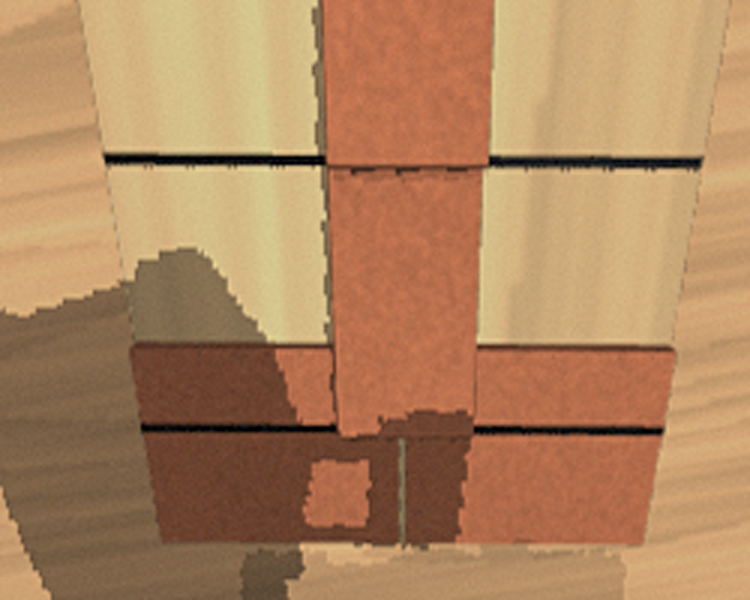

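The crop shows both tiles lying in line. The short tile's lower edge (326–489, 166) is about 1–1.5 mm from the upper line. The long tile's lower edge (337–475, 436) is on the lower line. Both are centred within about 1.5 mm of the joint (402). Handing in.

```bash
python3 -c "
from cell import r
print(r.job_done(), r.sense()['clock'])"
```

```text
the job is handed in; nothing more can be done
the job is handed in; nothing more can be done
```

Both tiles are laid in the order asked and the job is handed in at about 15 s: by the last wrist view, each lower edge is within about 1.5 mm of its pencil line and each tile within about 1.5 mm of the joint; no verdict was shown.

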